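# Offer up a flexure bar over the bend support

## Task

We are setting up a bend test. Gently lower the specimen box's lid shut, then pick up the long square bar lying in front of the box, carry it over to the bend support behind the box and finish while still holding it in the gripper: still, level, square across both rollers and centred over the support, about one centimetre above the rollers, so that I can check the roller span. The bar must never touch the support or the box, the support must not be shifted, and everything else stays where it is.

Things in the scene. Friction and masses are not known exactly. Their poses are not given: they have to be found in the camera images.
- specimen_box: Flat light-grey specimen box, 130 (its x) by 200 mm (its y), 40 mm high when shut, fixed to the worktop. Origin: centre of its underside. Its +x side is the back, away from the robot: the lid's hinge line runs there along y at x = +67, z = 37 mm. The lid is a flat plate without a handle, 3 mm thick, 130 mm deep, 200 mm wide.
- specimen_box_lid (a joint): Lid of the specimen box, in rad: 0 = shut flat on the box, 1.57 = standing upright, up to 1.92 = leaning back. A stiff hinge: the lid stays where it is left, and about 1 N at its free edge moves it. It starts open, at 1.15 to 1.75.
- lid_edge (a point): Middle of the lid's free edge, opposite the hinge (132 mm from the hinge line); it moves with the lid.
- long_bar: The long square bar: plain ground steel, 110 mm long (its y), 12 mm wide (its x), 12 mm high, about 0.12 kg, with two fine dark lines scribed round it 32 mm either side of the middle. Lies loose on the worktop in front of the box, left or right. Origin: centre of its underside.
- short_bar: Another steel bar, only 55 mm long (its y), 10 x 10 mm, with a notch across its middle; lies on the other side in front of the box. To be left alone. Origin: centre of its underside.
- bend_support: Bend support, loose behind the box, 0.62 kg: base plate 50 (its x) by 140 (its y) by 12 mm, with two blocks that each carry a roller along x, radius 4 mm, at y = -32 and +32 mm. Roller tops 43 mm above the underside, nothing higher; between the blocks a free gap 46 mm wide in y. Origin: centre of its underside. The bar belongs above it, bar's y along its y (either way round), middle over middle.
- weight_500g: Brass-coloured check weight, 38 mm across, 62 mm high, behind the support; bystander. Origin: centre of its underside.
- stapler: Desk stapler, 36 x 130 x 46 mm, right of the support; bystander. Origin: centre of its underside.
- jaw_insert: Serrated steel jaw insert, 25 x 50 x 13 mm, right of the box; bystander. Origin: centre of its underside.
Not all that is in view belongs to the job. Leave any red look-alike of the long_bar alone.

How it is judged (in metres and radians):
On the way, in this order (a step that is already met when the one before it is completed fails the run):
1. the lid is shut while the long bar still lies on the worktop (value of joint specimen_box_lid below 0.05 rad and height (world z) of long_bar below 0.01 m), for 0.2 s.
2. the long bar is lifted clear of the worktop in the gripper (height (world z) of long_bar above 0.045 m and contact force between the fingers and long_bar above 0.5 N), for 0.1 s.
At the end, for the whole second after the job is handed in: Lid shut (under 0.05 rad). Bar held still by the gripper alone, underside 2 to 18 mm above the rollers, middle within 8 mm across and 10 mm along of the support's, square and level within 0.1 rad, touching nothing else. Support moved under 10 mm, bystanders under 20 mm (value of joint specimen_box_lid below 0.05 rad and x of long_bar in the frame of bend_support between -0.008 and 0.008 m and y of long_bar in the frame of bend_support between -0.01 and 0.01 m and z of long_bar in the frame of bend_support between 0.045 and 0.061 m and angle between the y axis of long_bar and the y axis of bend_support, either way round below 0.1 rad and angle between long_bar's own z axis and vertical below 0.1 rad and linear speed of long_bar below 0.02 m/s and contact force between the fingers and long_bar above 0.5 N and contact force between long_bar and bend_support below 0.05 N and angle between bend_support's own z axis and vertical below 0.05 rad and distance of bend_support from where it was at the start of the episode below 0.01 m and distance of each of short_bar, weight_500g, stapler, jaw_insert from where it was at the start of the episode below 0.02 m); the arm keeps its last pose, push and grip.
It fails at once if the lid is slammed (closing faster than 3 rad/s) (velocity of joint specimen_box_lid below -3 rad/s).
It fails at once if the long bar touches the bend support (contact force between long_bar and bend_support above 0.3 N).
It fails at once if the long bar touches the box or its lid (contact force between long_bar and specimen_box above 0.3 N).
It fails at once if the bend support is shifted (distance of bend_support from where it was at the start of the episode above 0.01 m).
It fails at once if the short bar, weight, stapler or jaw insert is shifted (distance of any of short_bar, weight_500g, stapler, jaw_insert from where it was at the start of the episode above 0.02 m).
It also fails if it takes over 58 s, if anything falls off the work surface, if the arm or the gripper's body presses on something with over 40 N, if the wrist force passes 120 N, or if a joint passes its speed limit or range.

## Robot

A 6-joint arm with a two-finger parallel gripper is mounted at the origin on a cart in front of the work surface, level with it; the furniture and walls round the work are solid. World frame = base frame: x ahead of the robot, y to its left, z up, the work surface at z = 0. Lengths are in mm, angles in rad, forces in N, time in s.
With the tool pointing down it reaches from about 275 to 750 mm from the base axis. Payload 10.2 kg.
Tool frame: the origin (TCP) lies midway between the tips of the shut fingers; the grasp point (between the pads) lies 19 mm behind it (ctrl.tcp_to_grasp is the z of the grasp point in the tool frame, in mm); z points along the fingers, y is the direction in which the jaws open and shut (so a half turn about z gives the same grasp; the last joint's range is limited). The gripper opens to 85 mm and grips with 20 to 120 N. Pads are 22 mm wide; open, the fingers measure 114 mm over their backs; the gripper's body (76 mm by 85 mm) begins 54 mm behind the grasp point. The pads swing forward as they close: fully open they stand 13 mm farther back than shut.
Start: joints at [1.087, 0.313, 1.498, -0, 1.331, -0.223], TCP at [135.386, 507.249, 231.294] pointing down, gripper open.
Joint ranges: [-2.94, 2.94], [-0.97, 2.17], [0.19, 2.56], [-1.23, 4.37], [0.02, 3.11], [-2.88, 2.88]. Speed limits (rad/s): [2.39, 2.39, 3.01, 3.14, 3.14, 3.14].

## Interface

Orientations are given as a unit quaternion [w, x, y, z].
In Python, from rig import sensors, capture, order, ctrl gives the robot as it stands. The module is installed in compiled form; this text tells all that it offers.
- The arm moves only by the tool play_rows, never from a script. Its argument "deltas" is a list of rows, each a list of 7 numbers: the shift along the world's x, y, z in units of 40 mm (1.0 is 40 mm), then the turn, a rotation vector about the world's x, y, z in units of 6 degrees (1.0 is 6 degrees), then the opening, from -1 (shut) to 1 (fully open). A call has 1 to 8 rows; each row shifts and turns the commanded pose from where the row before left it; what a row does not reach is not made up. A row lasts 1/12 s, in which the tool goes at most 41.7 mm and 7.16 degrees, less where a joint would pass 70% of its speed; a pose out of reach is approached as far as the arm can. A call is refused whole if a number of a shift passes 1 or a number of a turn 1, either way. A call with a gripper value outside its range is refused whole. The fingers move at their own pace and stop on an object; "squeeze" is the grip in N (left out, the last holds). Time passes only in rows, so rows that do not move let the fingers close. It gives the time, the measured TCP pose, the force and the opening at its end, in the units of the state.
- sensors.sense(): the state, without advancing time (a new reading comes with each control period).
- capture(name): name is "scene" or "top" or "wrist"; returns a dict with "pixels" (420x560x3 uint8, red, green, blue), "z_map" (420x560 float32, mm along the optical axis (not along the pixel's ray), 0 where there is no reading), "fx", "fy", "cx", "cy" (pixels), "eye" and "rotation" of the camera in the world; the wrist camera has in their place "tool_from_camera" (4x4, takes a point from camera to tool coordinates, whose origin is the TCP and whose axes are the flange's). Camera axes: x right, y down, z forward; pixel columns grow to the right and rows downward; lengths in mm; the calibration is good to about 2 mm. A picture is of the moment at which its call begins: read the wrist's pose just before it.
- order.finish_job(): hands the job in, once; it reports no verdict.
The state is a dict: "time_s": time; "joints": joint angles; "dq": joint speeds; "tau": joint torques, N m; "eef_pos": TCP position; "ee_rot": TCP orientation; "force": force on the tool from outside, world axes, zero at the start; "wrist_torque": the same for the moment, N m; "grip_width": opening from 0.0 (shut) to 1.0 (fully open).
Only numpy, scipy, OpenCV 4.12 (cv2) and the standard library are available. Lean on these libraries where they do the work, as an engineer would, in place of code of your own. Each camera call takes 0.05 s, during which the arm holds its last target. There are 200 camera calls.

## Working session

There is one attempt and no reset: what is moved stays moved. The work goes in short steps, Python scripts to look and compute and a tool call to move; the robot and the scene stay as the last step left them, time stands still between calls to the robot, and variables do not carry over. Pictures are saved under pics/ and viewed, about 8 in all and at most 12, crops included, and the job is handed in when it is done.

Besides the shell and the picture viewer there is one more tool, called after ">>>" by a JSON object that holds its "method" and its "body", one argument or row to a line. play_rows: Moves the arm, as the interface text tells. Its arguments: {"type":"object","properties":{"deltas":{"type":"array","items":{"type":"array","items":{"type":"number"}}},"squeeze":{"type":"number"}},"required":["deltas"]}

```bash
mkdir -p pics
cat > h.py <<'E'
import numpy as np, cv2
from rig import sensors, capture, order, ctrl
from scipy.spatial.transform import Rotation as R
def cloud(c, T=None):
    z=c["z_map"]; v,u=np.indices(z.shape)
    P=np.stack([(u-c["cx"])/c["fx"]*z,(v-c["cy"])/c["fy"]*z,z],-1).astype(float)
    if T is None: return P@np.array(c["rotation"]).T+np.array(c["eye"])
    return P@T[:3,:3].T+T[:3,3]
def wcloud(c,s):
    q=s["ee_rot"]; Rm=R.from_quat([q[1],q[2],q[3],q[0]]).as_matrix()
    M=np.array(c["tool_from_camera"]); T=np.eye(4); T[:3,:3]=Rm; T[:3,3]=s["eef_pos"]
    return cloud(c,T@M)
def save(n,p): cv2.imwrite("pics/"+n+".png",cv2.cvtColor(p,cv2.COLOR_RGB2BGR))
E
python3 - <<'E'
from h import *
print(sensors.sense()); print(ctrl.tcp_to_grasp)
for n in ["top","scene"]:
    c=capture(n); save(n+"0",c["pixels"]); P=cloud(c); np.savez(n+"0.npz",P=P,px=c["pixels"],eye=c["eye"],rot=c["rotation"],k=[c["fx"],c["fy"],c["cx"],c["cy"]])
    print(n,c["eye"],c["fx"])
E
```

```text
{'time_s': 0.0, 'joints': array([ 1.08663278e+00,  3.13450917e-01,  1.49847864e+00, -2.48602526e-05,
        1.33103099e+00, -2.23432191e-01]), 'dq': array([-6.70031396e-05, -1.28641236e-03,  6.89624918e-04,  2.56942336e-04,
        5.50647959e-04,  1.61363775e-04]), 'tau': array([-9.90328408e-04, -4.12255776e+01, -2.59745604e+01, -1.76471463e-04,
        4.08415348e-03, -1.99925188e-05]), 'eef_pos': array([135.23801315, 506.99104256, 230.71897943]), 'ee_rot': array([-2.25637560e-04,  1.29993762e-01,  9.91514576e-01, -6.45768691e-04]), 'force': array([ 0.84207804, -0.42316063, -0.10168344]), 'wrist_torque': array([ 0.03404881,  0.01694418, -0.02140173]), 'grip_width': 1.0003441595352127}
-18.700000000000003Traceback (most recent call last):
  File "<stdin>", line 4, in <module>
  File "h.py", line 7, in cloud
    if T is None: return P@np.array(c["rotation"]).T+np.array(c["eye"])
                         ~^~~~~~~~~~~~~~~~~~~~~~~~~~
ValueError: matmul: Input operand 1 has a mismatch in its core dimension 0, with gufunc signature (n?,k),(k,m?)->(n?,m?) (size 4 is different from 3)
```

View pics/top0.png

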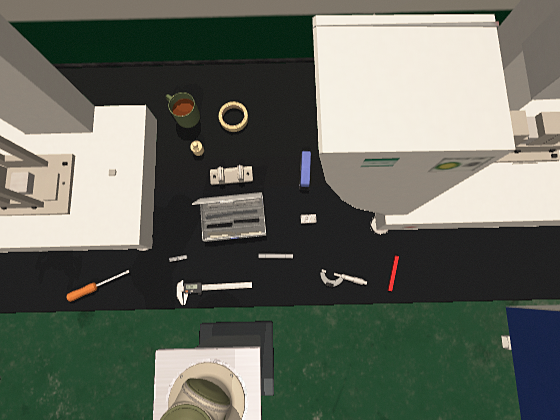

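```bash
sed -i 's/return P@np.array(c\["rotation"\]).T+/q=c["rotation"]; return P@R.from_quat([q[1],q[2],q[3],q[0]]).as_matrix().T+/' h.py
python3 - <<'E'
from h import *
for n in ["top","scene"]:
    c=capture(n); save(n+"1",c["pixels"]); P=cloud(c); np.savez(n+".npz",P=P,px=c["pixels"])
    print(n,c["eye"],c["rotation"],c["fx"])
    if n=="top":
        for u,v in [(276,256),(178,258),(394,273),(205,390),(232,176),(233,230),(230,200),(196,148),(305,168),(308,218),(150,290)]: print((u,v),P[v,u].round())
        cr=c["pixels"][140:300,150:420]; save("crop1",cv2.resize(cr,None,fx=2.9,fy=2.9,interpolation=cv2.INTER_CUBIC))
E
```

```text
top [ 320.38458987 -232.45912774 1273.42617365] [ 0.07496208 -0.69445071  0.71173517 -0.07451135] 397.6209855140843
(276, 256) [ 425. -217.    7.]
(178, 258) [426.  95.   4.]
(394, 273) [ 363. -585.   11.]
(205, 390) [ 87. -41. 239.]
(232, 176) [691. -77.  10.]
(233, 230) [512. -80.   1.]
(230, 200) [574. -91. 168.]
(196, 148) [781.  38.  37.]
(305, 168) [ 701. -317.   46.]
(308, 218) [ 543. -322.   17.]
(150, 290) [329. 181.  -1.]
scene [  87.42348815 -653.43504453  757.83314508] [-0.32326831  0.84482571 -0.40101492  0.14475549] 384.52317528037935
```

View pics/crop1.png

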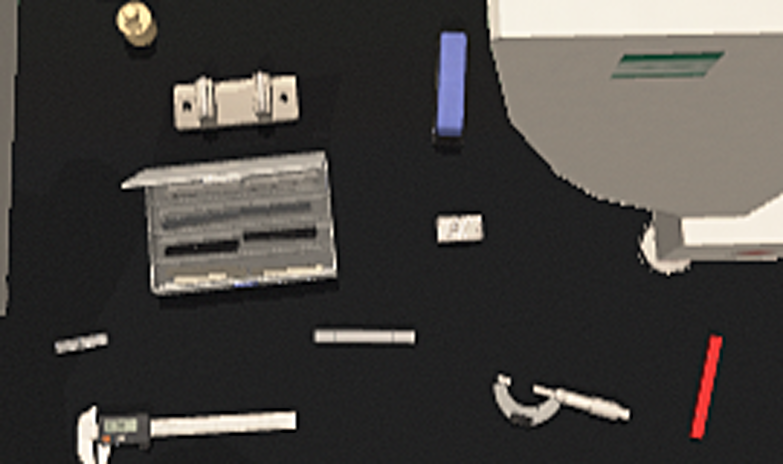

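View pics/scene1.png

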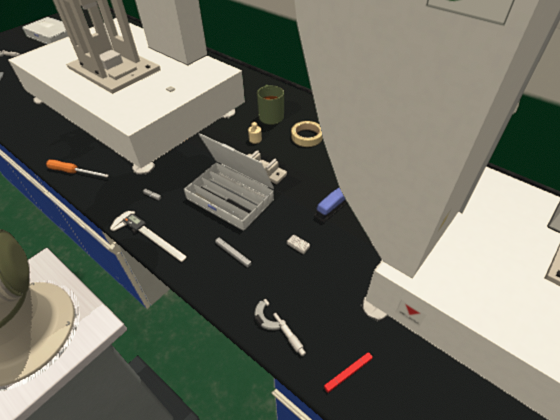

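The long bar is at top (276,256): grey, about 110 mm long, with two fine dark lines. The other candidates don't fit: (178,258) is short and notched, and (394,273) is the red look-alike. Next I fit the poses.

Run:
```python
from h import *
d=np.load("top.npz"); P=d["P"]; e=np.load("scene.npz")["P"]
def rect(nm,pts):
    (c,s,a)=cv2.minAreaRect(pts[:,:2].astype(np.float32)); print(nm,len(pts),np.round(c,1),np.round(s,1),round(a,1),"z",np.percentile(pts[:,2],[5,50,95]).round(1))
def sel(Q,x0,x1,y0,y1,z0,z1):
    m=(Q[...,0]>x0)&(Q[...,0]<x1)&(Q[...,1]>y0)&(Q[...,1]<y1)&(Q[...,2]>z0)&(Q[...,2]<z1); return Q[m]
for t,Q in (("top",P),("scene",e)):
    print(t)
    rect("long",sel(Q,390,460,-290,-140,5,25)); rect("short",sel(Q,390,460,50,140,4,25))
    rect("supp",sel(Q,640,745,-170,10,5,60)); rect("supp top",sel(Q,640,745,-170,10,30,60))
    rect("box rim",sel(Q,450,640,-220,60,28,45))
    rect("box",sel(Q,450,640,-220,60,15,45))
    L=sel(Q,500,760,-220,80,60,220); rect("lid",L)
    if len(L)>20:
        c=L.mean(0); n=np.linalg.svd(L-c)[2][2]; print("lid c",c.round(1),"n",n.round(3),"angle", np.arctan2(np.hypot(n[0],n[1]),abs(n[2])), np.sign(n[0]*n[2]))
        print("top edge",L[L[:,2]>np.percentile(L[:,2],95)].mean(0).round(1), L[:,2].max())
    px=d["px"] if t=="top" else np.load("scene.npz")["px"]
    m=(px.sum(-1)>250)&(Q[...,0]>390)&(Q[...,0]<460)&(Q[...,1]>-290)&(Q[...,1]<-140)
    rect("long colour",Q[m])
    print("median table",np.median(sel(Q,380,460,-140,40,-30,30)[:,2]))
```

```text
top
long 145 [ 428.5 -219.1] [ 67.8 140.3] 3.2 z [ 5.3 10.6 15.2]
short 66 [424.3  97.6] [57.  82.7] 1.7 z [ 4.4  9.2 14. ]
supp 669 [690.8 -82.1] [100.3 170.2] 0.4 z [ 6.5 12.9 42.3]
supp top 150 [692.6 -74. ] [43.1 81. ] 4.0 z [32.1 38.3 45.3]
box rim 273 [549.3 -80.9] [136.3 201. ] 3.9 z [28.2 32.1 39.1]
box 499 [549.3 -80.9] [136.3 201. ] 3.9 z [16.  28.7 37.9]
lid 332 [589.  -78.9] [ 43.9 197.8] 4.7 z [ 67.8 133.  164.6]
lid c [586.6 -78.7 126.9] n [0.933 0.072 0.351] angle 1.2119346756908573 1.0
top edge [570.4 -75.1 166.2] 167.88439536689953
long colour 141 [ 426.8 -213.2] [108.6  13.6] 86.9 z [-2.3 10.7 15.2]
median table -0.5035874182917723
scene
long 249 [ 424.7 -213.5] [140.6  39.3] 78.7 z [ 6.  13.  15.3]
short 97 [424.3  90.6] [67.2 81.3] 0.3 z [ 4.2  9.3 13.6]
supp 412 [705.  -84.1] [ 65.8 165.9] 0.6 z [ 9.3 17.  44.2]
supp top 149 [696.6 -74.9] [45.  84.1] 2.5 z [31.7 38.9 45.2]
box rim 895 [551.4 -81.8] [136.  202.1] 4.4 z [28.5 33.  40.1]
box 1930 [551.5 -82. ] [136.1 202.4] 4.3 z [16.2 27.3 38.5]
lid 1092 [590.3 -78.4] [ 43.  201.4] 4.4 z [ 66.2 119.3 163.6]
lid c [591.1 -84.2 117.6] n [-0.94  -0.073 -0.334] angle 1.2305362186727196 1.0
top edge [574.  -83.6 165.5] 168.89402486295864
long colour 262 [ 429.6 -210.1] [118.3  18.6] 88.3 z [ 3.5 12.8 15.3]
median table 1.4701009571559212
```

>>> {"method": "play_rows", "body": {
  "deltas": [
    [0.45,-0.75,0,0,0,1,-1],
    [0.45,-0.75,0,0,0,1,-1],
    [0.45,-0.75,0,0,0,1,-1],
    [0.45,-0.75,0,0,0,0,-1],
    [0.45,-0.75,0,0,0,0,-1],
    [0.45,-0.75,0,0,0,0,-1],
    [0.45,-0.75,0,0,0,0,-1],
    [0.45,-0.75,0.1,0,0,0,-1]
  ]
}}

```text
time_s: 0.82
eef_pos: [279.5, 265.6, 234.8]
ee_rot: [-0.0, -0.027, 1.0, -0.0]
force: [0.8, 0.5, -0.6]
grip_width: -0.004
```

>>> {"method": "play_rows", "body": {
  "deltas": [
    [0.45,-0.75,0,0,0,0,-1],
    [0.45,-0.75,0,0,0,0,-1],
    [0.45,-0.75,0,0,0,0,-1],
    [0.45,-0.75,0,0,0,0,-1],
    [0.7,-0.6,0,0,0,0,-1],
    [0.7,-0.6,0,0,0,0,-1],
    [0.7,-0.6,0,0,0,0,-1],
    [0.7,-0.6,0,0,0,0,-1]
  ]
}}

```text
time_s: 1.48
eef_pos: [464.4, 49.6, 235.2]
ee_rot: [-0.0, -0.026, 1.0, 0.0]
force: [0.5, 1.0, 0.2]
grip_width: 0.003
```

>>> {"method": "play_rows", "body": {
  "deltas": [
    [0.73,-0.55,0,0,0,0,-1],
    [0.73,-0.55,0,0,0,0,-1],
    [0.73,-0.55,0,0,0,0,-1],
    [0.73,-0.55,0,0,0,0,-1],
    [0.73,-0.55,0,0,0,0,-1],
    [0.73,-0.55,0,0,0,0,-1],
    [0,0,0,0,0,0.1,-1]
  ]
}}

```text
time_s: 2.07
eef_pos: [641.3, -84.8, 232.3]
ee_rot: [-0.001, -0.03, 1.0, -0.0]
force: [-1.0, -0.2, -0.8]
grip_width: -0.004
```

Run:
```python
from h import *
s=sensors.sense(); c=capture("wrist"); Q=wcloud(c,s); np.savez("w0.npz",P=Q,px=c["pixels"]); save("w0",c["pixels"])
print(s["eef_pos"],s["joints"],np.array(c["tool_from_camera"]).round(2))
for x in ("support",):
    m=(Q[...,0]>640)&(Q[...,0]<750)&(Q[...,1]>-170)&(Q[...,1]<20)
    for a,b in((6,20),(35,50),(40,50)):
        p=Q[m&(Q[...,2]>a)&(Q[...,2]<b)]
        if len(p)>10: print(a,len(p),[np.round(k,1) for k in cv2.minAreaRect(p[:,:2].astype(np.float32))],np.median(p[:,2]))
```

```text
[641.34463515 -84.76280689 232.30872093] [-3.11871532e-01  5.92522100e-01  1.07645046e+00 -7.22005948e-04
  1.47439678e+00 -1.94313400e+00] [[  -0.     -0.96   -0.26   66.12]
 [   1.     -0.     -0.     -0.32]
 [   0.     -0.26    0.96 -143.52]
 [   0.      0.      0.      1.  ]]
6 3550 [array([694.6, -72.9]), array([ 50.7, 140.1]), np.float64(3.5)] 12.877854273655998
35 1187 [array([694.6, -72.9]), array([44.5, 81.9]), np.float64(3.4)] 37.981599447171845
40 537 [array([694.4, -72.9]), array([44.4, 71.7]), np.float64(3.7)] 43.203668074411496
```

View pics/w0.png

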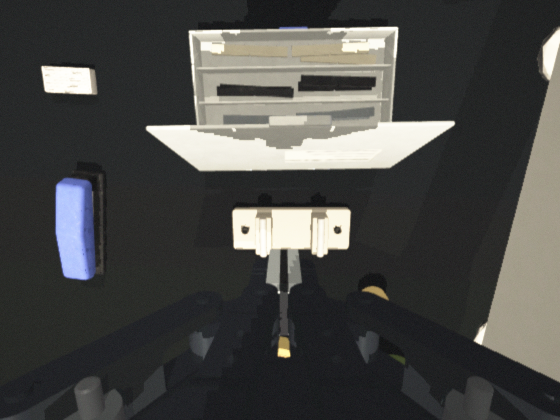

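Support: centre (694.6, -72.9), yaw 3.5°, and its sizes match. The wrist view shows the lid behind the box at (300,145) and the support at (290,228). I go down behind the lid.

>>> {"method": "play_rows", "body": {
  "deltas": [
    [0,0.05,-0.8,0,0,0,-1],
    [0,0.05,-0.8,0,0,0,-1],
    [0,0,-0.8,0,0,0,-1],
    [-0.34,0,0,0,0,0,-1],
    [-0.34,0,0,0,0,0,-1],
    [-0.34,0,0,0,0,0,-1],
    [0,0,0,0,0,0,-1]
  ]
}}

```text
time_s: 2.7
eef_pos: [595.7, -75.9, 139.6]
ee_rot: [-0.001, -0.032, 0.999, 0.0]
force: [-0.5, -0.1, 1.2]
grip_width: -0.006
```

>>> {"method": "play_rows", "body": {
  "deltas": [
    [-0.2,0,-0.05,0,0,0,-1],
    [-0.2,0,-0.1,0,0,0,-1],
    [-0.2,0,-0.1,0,0,0,-1],
    [-0.2,0,-0.12,0,0,0,-1],
    [-0.2,0,-0.15,0,0,0,-1],
    [-0.2,0,-0.15,0,0,0,-1]
  ]
}}

```text
time_s: 3.2
eef_pos: [549.9, -76.4, 112.8]
ee_rot: [0.001, -0.032, 0.999, -0.0]
force: [1.1, -1.0, -0.4]
grip_width: 0.002
```

```bash
cat >> h.py <<'E'
def lid(n="scene"):
    c=capture(n); Q=cloud(c); x,y,z=Q[...,0],Q[...,1],Q[...,2]
    B=(Q[...,:2]-[550,-81])@np.array([[np.cos(.072),-np.sin(.072)],[np.sin(.072),np.cos(.072)]])
    m=(abs(B[...,1])<95)&(abs(B[...,1])>50)&(B[...,0]<55)&(B[...,0]>-70)&(z>25)&(z<175)
    X=67-B[...,0][m]; Z=z[m]-37
    h=np.degrees(np.arctan2(Z,X)); r=np.hypot(X,Z)
    print("lid deg hist (r>60)",[(int(a),int(k)) for k,a in zip(*np.histogram(h[r>60],bins=range(-6,90,3))) if k>8]); return c,Q
E
python3 -c "
from h import *
c,Q=lid(); lid('top'); save('s2',c['pixels'])"
```

```text
lid deg hist (r>60) [(-6, 84), (-3, 58), (0, 20), (45, 135), (48, 19)]
lid deg hist (r>60) [(-6, 10), (-3, 12), (42, 184), (45, 32)]
```

>>> {"method": "play_rows", "body": {
  "deltas": [
    [-0.1,0,-0.17,0,0,0,-1],
    [-0.15,0,-0.2,0,0,0,-1],
    [-0.15,0,-0.22,0,0,0,-1],
    [-0.12,0,-0.24,0,0,0,-1],
    [-0.08,0,-0.25,0,0,0,-1],
    [-0.08,0,-0.25,0,0,0,-1],
    [-0.05,0,-0.2,0,0,0,-1],
    [-0.05,0,-0.1,0,0,0,-1]
  ]
}}

```text
time_s: 3.97
eef_pos: [518.5, -76.6, 46.5]
ee_rot: [-0.0, -0.032, 0.999, 0.0]
force: [-0.1, 0.5, 0.8]
grip_width: -0.003
```

>>> {"method": "play_rows", "body": {
  "deltas": [
    [-0.1,0,-0.08,0,0,0,-1],
    [-0.1,0,-0.07,0,0,0,-1],
    [0,0,0,0,0,0,-1]
  ]
}}

```text
time_s: 4.22
eef_pos: [509.8, -76.6, 41.0]
ee_rot: [-0.001, -0.032, 0.999, 0.0]
force: [-0.6, 0.0, 0.3]
grip_width: -0.001
```

>>> {"method": "play_rows", "body": {
  "deltas": [
    [0,0,-0.04,0,0,0,-1],
    [0,0,-0.03,0,0,0,-1],
    [0,0,0,0,0,0,-1],
    [0,0,0,0,0,0,-1]
  ]
}}

```text
time_s: 4.55
eef_pos: [510.8, -76.9, 39.4]
ee_rot: [0.0, -0.032, 0.999, -0.0]
force: [-3.8, 0.6, 9.6]
grip_width: 0.0
```

>>> {"method": "play_rows", "body": {
  "deltas": [
    [0,0,0.4,0,0,0,-1],
    [0,0,0.7,0,0,0,0],
    [0,0,0.8,0,0,-1,0],
    [0,0,0.7,0,0,-1,0],
    [-0.2,-0.3,0,0,0,-1,0],
    [-0.2,-0.3,0,0,0,-1,0],
    [-0.2,-0.3,0,0,0,-1,0],
    [-0.2,-0.3,0,0,0,-1,0]
  ]
}}

```text
time_s: 5.22
eef_pos: [478.4, -125.2, 142.8]
ee_rot: [0.0, 0.281, 0.96, -0.0]
force: [-0.5, -0.3, 0.0]
grip_width: 0.503
```

>>> {"method": "play_rows", "body": {
  "deltas": [
    [-0.2,-0.3,0,0,0,-1,0],
    [-0.2,-0.3,0,0,0,-1,0],
    [-0.2,-0.3,0,0,0,-1,0],
    [-0.2,-0.3,0,0,0,-1,0],
    [-0.2,-0.3,0,0,0,-1,0],
    [-0.2,-0.3,0,0,0,-1,0],
    [-0.1,-0.3,0,0,0,-1,0],
    [0,0,0,0,0,-1,0]
  ]
}}

```text
time_s: 5.88
eef_pos: [426.2, -210.5, 142.8]
ee_rot: [0.0, 0.648, 0.762, -0.0]
force: [0.8, -0.1, -0.0]
grip_width: 0.499
```

>>> {"method": "play_rows", "body": {
  "deltas": [
    [0,0,0,0,0,-1,0],
    [0,0,0,0,0,-1,0],
    [0,0,0,0,0,0,0]
  ]
}}

```text
time_s: 6.13
eef_pos: [426.7, -208.9, 142.7]
ee_rot: [0.0, 0.723, 0.691, 0.0]
force: [-0.3, -0.2, -0.1]
grip_width: 0.499
```

Run:
```python
from h import *
s=sensors.sense(); c=capture("wrist"); Q=wcloud(c,s); save("w1",c["pixels"])
print(s["eef_pos"],s["ee_rot"],s["joints"],s["grip_width"])
m=(Q[...,0]>395)&(Q[...,0]<460)&(Q[...,1]>-290)&(Q[...,1]<-140)
for a,b in((4,20),(8,16)):
    p=Q[m&(Q[...,2]>a)&(Q[...,2]<b)]
    print(a,len(p),[np.round(k,1) for k in cv2.minAreaRect(p[:,:2].astype(np.float32))],np.median(p[:,2]))
lid('top'); lid()
```

```text
[ 426.69933701 -208.8942491   142.66026236] [2.23254834e-04 7.22721513e-01 6.91139323e-01 4.01184381e-05] [-7.02587521e-01  2.98439823e-01  1.76643588e+00  3.74148217e-05
  1.07626449e+00 -6.57937595e-01] 0.49948689775415084
4 1624 [array([ 426.1, -213.3]), array([109.4,  12.1]), np.float64(88.0)] 12.766931631201487
8 1618 [array([ 426. , -213.5]), array([109.1,  12.1]), np.float64(88.0)] 12.7686839774303
lid deg hist (r>60) [(-3, 70), (0, 241), (3, 44)]
lid deg hist (r>60) [(-6, 20), (-3, 36), (0, 344), (3, 119)]
```

View pics/w1.png

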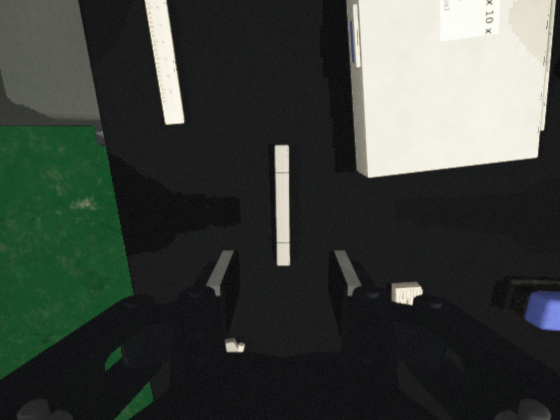

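>>> {"method": "play_rows", "body": {
  "deltas": [
    [0,-0.11,-0.8,0,0,0.1,0],
    [0,0,-0.8,0,0,0,0],
    [0,0,-0.8,0,0,0,0],
    [0,0,-0.6,0,0,0,0],
    [0,0,-0.3,0,0,0,0],
    [0,0,-0.1,0,0,0,0],
    [0,0,0,0,0,0,0],
    [0,0,0,0,0,0,0]
  ]
}}

```text
time_s: 6.95
eef_pos: [427.0, -213.5, 7.2]
ee_rot: [0.001, 0.717, 0.697, 0.0]
force: [0.1, -0.5, 0.1]
grip_width: 0.502
```

>>> {"method": "play_rows", "body": {
  "deltas": [
    [0,0,-0.1,0,0,0,0],
    [0,0,0,0,0,0,-0.4],
    [0,0,0,0,0,0,-0.8],
    [0,0,0,0,0,0,-1],
    [0,0,0,0,0,0,-1],
    [0,0,0,0,0,0,-1],
    [0,0,0,0,0,0,-1],
    [0,0,0,0,0,0,-1]
  ],
  "squeeze": 60
}}

```text
time_s: 7.62
eef_pos: [426.8, -213.3, 3.1]
ee_rot: [0.0, 0.718, 0.696, 0.0]
force: [-0.9, 1.4, 5.2]
grip_width: 0.115
```

>>> {"method": "play_rows", "body": {
  "deltas": [
    [0,0,0.15,0,0,0,-1],
    [0,0,0.3,0,0,0,-1],
    [0,0,0.5,0,0,0,-1],
    [0,0,0.7,0,0,0,-1],
    [0,0,0.7,0,0,0,-1],
    [0,0,0.6,0,0,0,-1],
    [0,0,0,0,0,0,-1]
  ]
}}

```text
time_s: 8.2
eef_pos: [428.2, -214.4, 125.1]
ee_rot: [0.004, 0.718, 0.696, 0.0]
force: [0.5, -0.8, -0.2]
grip_width: 0.113
```

```bash
cat >> h.py <<'E'
def bar():
    s=sensors.sense(); c=capture("wrist"); Q=wcloud(c,s); t=s["eef_pos"]
    z=Q[...,2]; r=Q-t
    m=(abs(r[...,0])<12)&(abs(r[...,1])<80)&(r[...,2]>-8)&(r[...,2]<22)&(c["pixels"].sum(-1)>300)
    p=Q[m]; print("tcp",t,s["ee_rot"],s["grip_width"],s["force"])
    print("bar",len(p),[np.round(k,1) for k in cv2.minAreaRect(p[:,:2].astype(np.float32))],np.percentile(p[:,2],[5,50,95]),"y range",p[:,1].min(),p[:,1].max())
    b=p[abs(p[:,1]-t[1])>13]; 
    for yy in np.arange(t[1]-70,t[1]+70,10):
        k=b[abs(b[:,1]-yy)<5]
        if len(k)>5: print(round(yy), np.median(k[:,0]).round(1),np.median(k[:,2]).round(1),len(k))
    return c,Q
E
python3 -c "
from h import *
c,Q=bar(); save('w2',c['pixels'])"
```

```text
tcp [ 428.2152576  -214.41551811  125.0633049 ] [4.02735530e-03 7.17671059e-01 6.96370512e-01 3.74648282e-04] 0.11301635985704572 [ 0.49071161 -0.80680742 -0.18410066]
bar 4004 [array([ 428.7, -209.9]), array([99.4, 11.9]), np.float64(88.1)] [133.69730583 134.73565352 135.69028361] y range -259.53215610626705 -160.17747689526257
-254 427.5 134.9 375
-244 427.8 135.0 431
-234 427.9 134.9 424
-224 427.9 135.0 60
-204 429.3 134.6 104
-194 429.1 134.7 557
-184 429.6 134.6 605
-174 429.8 134.6 642
-164 430.1 134.5 623
```

View pics/w2.png

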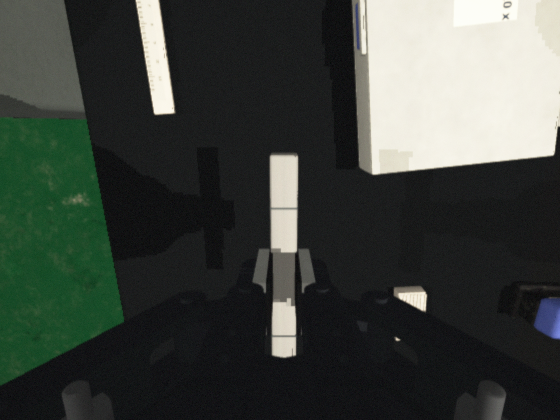

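Bar held level and centred: the scribed lines at (284,208) and (284,336) and the end at (284,154) agree. I carry it over the closed box.

>>> {"method": "play_rows", "body": {
  "deltas": [
    [0.4,0.2,0,0,0,0.1,-1],
    [0.7,0.38,0,0,0,0.1,-1],
    [0.7,0.38,0,0,0,0.1,-1],
    [0.7,0.38,0,0,0,0.2,-1],
    [0.7,0.38,0,0,0,0.2,-1],
    [0.7,0.38,0,0,0,0.1,-1],
    [0.7,0.38,0,0,0,0.1,-1],
    [0.7,0.38,0,0,0,0,-1]
  ]
}}

```text
time_s: 8.92
eef_pos: [639.2, -97.5, 118.8]
ee_rot: [-0.001, 0.684, 0.73, -0.001]
force: [0.2, -0.6, -1.1]
grip_width: 0.115
```

>>> {"method": "play_rows", "body": {
  "deltas": [
    [0.65,0.35,0,0,0,0,-1],
    [0.45,0.23,0,0,0,0,-1],
    [0.26,0.1,0,0,0,0,-1],
    [0,0,0,0,0,0,-1],
    [0,0,0,0,0,0,-1],
    [0,0,0,0,0,0,-1]
  ]
}}

```text
time_s: 9.42
eef_pos: [692.1, -72.0, 119.6]
ee_rot: [-0.001, 0.684, 0.729, -0.001]
force: [-0.5, -0.6, -1.3]
grip_width: 0.118
```

```bash
cat > m.py <<'E'
from h import *
c,Q=bar()
x,y,z=Q[...,0],Q[...,1],Q[...,2]
m=(x>655)&(x<735)&(y>-160)&(y<10)
for a,b in((6,20),(40,47)):
    p=Q[m&(z>a)&(z<b)&(c["pixels"].sum(-1)>200)]
    if len(p)>10: print("support",a,len(p),[np.round(k,1) for k in cv2.minAreaRect(p[:,:2].astype(np.float32))],p.min(0).round(1),p.max(0).round(1))
E
python3 m.py
```

```text
tcp [692.05761875 -71.97661411 119.61987681] [-7.67497037e-04  6.84350454e-01  7.29152659e-01 -5.16160307e-04] 0.11773188551482615 [-0.47683131 -0.60111985 -1.31086641]
bar 4108 [array([692.9, -67.2]), array([22.9, 99.9]), np.float64(9.7)] [128.16985864 129.26125314 130.26634936] y range -117.46771222620953 -17.22257373392916
-112 695.0 129.2 381
-102 694.3 129.3 429
-92 693.8 129.3 427
-82 694.1 129.4 76
-62 691.4 129.3 107
-52 691.2 129.3 572
-42 690.6 129.3 616
-32 690.0 129.3 646
-22 689.4 129.2 662
support 6 4095 [array([694. , -57.6]), array([ 50.1, 109.7]), np.float64(3.6)] [ 666.7 -113.9   10.3] [721.6  -1.6  19.8]
support 40 408 [array([694.5, -69.2]), array([43.3, 65.2]), np.float64(3.1)] [ 671.2 -100.7   40.1] [717.8 -35.6  45.9]
```

>>> {"method": "play_rows", "body": {
  "deltas": [
    [0.05,-0.01,-0.3,0,0,0,-1],
    [0,0,-0.3,0,0,0,-1],
    [0,0,-0.3,0,0,0,-1],
    [0,0,-0.3,0,0,0,-1],
    [0,0,-0.2,0,0,0,-1],
    [0,0,-0.1,0,0,0,-1],
    [0,0,0,0,0,0,-1],
    [0,0,0,0,0,0,-1]
  ]
}}

```text
time_s: 10.13
eef_pos: [695.2, -72.0, 60.7]
ee_rot: [0.0, 0.684, 0.729, 0.0]
force: [-0.8, 0.8, -2.0]
grip_width: 0.111
```

```bash
python3 m.py
```

```text
tcp [695.1516166  -71.97623308  60.65035846] [1.77641603e-04 6.84152838e-01 7.29338643e-01 7.41571069e-05] 0.1105576982766481 [-0.7680563   0.83461175 -2.01159363]
bar 4319 [array([695.8, -66.9]), array([22.9, 99.3]), np.float64(9.8)] [69.15801661 70.27883222 71.26249771] y range -116.84469579625052 -17.327387060604927
-112 698.0 70.2 382
-102 697.5 70.3 432
-92 696.9 70.3 428
-82 696.3 70.4 80
-62 694.7 70.3 110
-52 694.3 70.3 570
-42 693.7 70.3 613
-32 693.0 70.3 642
-22 692.6 70.2 648
support 6 6007 [array([694.8, -72.7]), array([ 50.1, 139.1]), np.float64(3.5)] [ 666.  -141.5   10.2] [720.5  -1.9  20. ]
support 40 851 [array([692.9, -40.6]), array([43.6,  8.2]), np.float64(3.7)] [671.  -45.8  40. ] [714.8 -35.5  45.5]
```

>>> {"method": "play_rows", "body": {
  "deltas": [
    [-0.02,-0.01,-0.07,0,0,0,-1],
    [0,0,-0.05,0,0,0,-1],
    [0,0,0,0,0,0,-1],
    [0,0,0,0,0,0,-1],
    [0,0,0,0,0,0,-1],
    [0,0,0,0,0,0,-1]
  ]
}}

```text
time_s: 10.68
eef_pos: [694.3, -72.4, 55.8]
ee_rot: [0.0, 0.684, 0.729, 0.0]
force: [-0.8, 0.1, -1.6]
grip_width: 0.118
```

Run:
```python
exec(open("m.py").read())
save("w3",c["pixels"])
lid("top"); c,_=lid(); 
save("s3",cv2.resize(c["pixels"][100:300,120:400],None,fx=2.8,fy=2.8,interpolation=cv2.INTER_CUBIC))
```

```text
tcp [694.26933016 -72.36442902  55.84121938] [1.14832316e-04 6.84185974e-01 7.29307573e-01 5.94941970e-05] 0.11843511182491387 [-0.7840217   0.05123243 -1.64377221]
bar 4306 [array([693.8, -67.3]), array([99.3, 22.9]), np.float64(87.5)] [64.38174545 65.51336864 66.47916306] y range -117.14779716262551 -17.708027597823467
-112 697.2 65.5 378
-102 696.6 65.6 435
-92 696.0 65.5 433
-82 695.8 65.5 82
-62 694.1 65.4 112
-52 693.4 65.5 562
-42 692.8 65.5 619
-32 692.1 65.5 646
-22 691.7 65.5 644
support 6 6232 [array([694.9, -72.3]), array([ 50.2, 138.8]), np.float64(3.5)] [ 666.2 -141.1    9.6] [720.6  -1.7  19.9]
support 40 882 [array([692.7, -40.5]), array([44.1,  7.5]), np.float64(3.7)] [670.6 -45.3  40. ] [714.9 -35.6  45.4]
lid deg hist (r>60) [(-3, 125), (0, 430), (3, 81)]
lid deg hist (r>60) [(-6, 30), (-3, 43), (0, 482), (3, 207)]
```

View pics/w3.png

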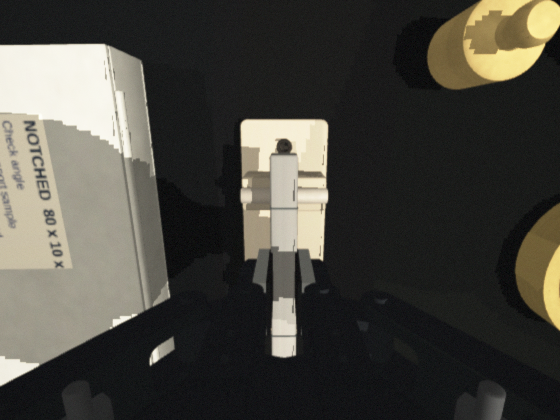

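View pics/s3.png

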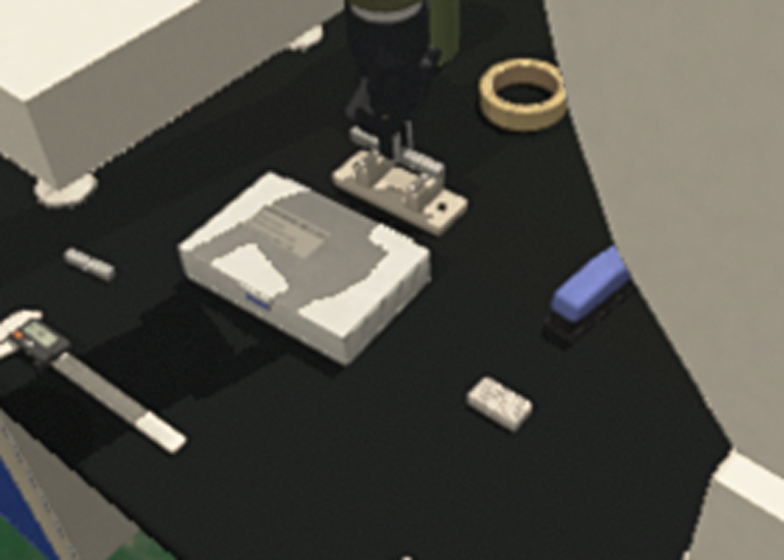

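The box is shut, with the bar over the support and clear of it (wrist: roller (284,195) under the bar). I check the lid's slope once more, then hand in.

Run:
```python
from h import *
ok=[]
for n in("top","scene"):
    c=capture(n);Q=cloud(c)
    m=(abs(Q[...,0]-548)<52)&(abs(Q[...,1]+81)<80)&(Q[...,2]>25)&(Q[...,2]<70); p=Q[m]
    A=np.c_[p[:,:2]-[550,-81],np.ones(len(p))]; k=np.linalg.lstsq(A,p[:,2],rcond=None)[0]; print(n,len(p),k.round(4)); ok.append(abs(k[0])<.04)
s=sensors.sense(); print(s["eef_pos"],np.abs(s["dq"]).max())
if all(ok): print(order.finish_job())
```

```text
top 1575 [1.00000e-04 8.00000e-04 3.92741e+01]
scene 1690 [3.90000e-03 4.00000e-04 4.11782e+01]
[694.18747443 -72.34563867  55.7300468 ] 0.0022735458889688092
the job is handed in; nothing more can be done
None
```

The lid is shut, and the long bar is held in the gripper over the bend support. I handed the job in at about 11 s of the 58 s allowed; the hand-in gives no verdict. I eased the lid down along its arc at roughly 1 to 1.2 rad/s and pressed it shut with about 10 N. Then I gripped the scribed bar at its middle with 60 N and carried it over the closed box.

| Last check | Measured |
|---|---|
| Lid slope (two cameras) | 0.000 and 0.004 rad |
| Bar underside above the rollers | about 10 mm |
| Bar middle from the support's middle | within about 1 mm both ways |
| Bar out of square with the support | under 0.01 rad |
| Bar height along its length | even to about 0.2 mm |
| Arm joint speeds | at most 0.002 rad/s |

The support still measures within about 1 mm of where it was first measured from close up. In the last picture the short bar, stapler and jaw insert looked undisturbed, and the weight looked in place in the wrist view. I did not re-measure those four by number. No check failed or disagreed.

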